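# Refit the cutter cone in the leaf mill

## Robot

A 6-joint arm with a two-finger parallel gripper is mounted at the origin on the work surface. World frame = base frame: x ahead of the robot, y to its left, z up, the work surface at z = 0. Lengths are in m, angles in rad, forces in N, time in s.
With the tool pointing down it reaches from about 0.225 to 0.875 m from the base axis. Payload 3.4 kg.
Tool frame: the origin (TCP) lies at the very end of the fingers, on their centre line; the grasp point (between the pads) lies manip.pinch_z behind it (manip.pinch_z is the distance from the TCP to the grasp point, in m); z points along the fingers, y is the direction in which the jaws open and shut (so a half turn about z gives the same grasp; the last joint's range is limited). The gripper opens to 85 mm and grips with 20 to 120 N. Pads are 22 mm wide; open, the fingers measure 114 mm over their backs; the gripper's body (76 mm by 85 mm) begins 54 mm behind the grasp point. The pads swing forward as they close: fully open they stand 13 mm farther back than shut.
Start: joints at [1.215, 0.276, 1.505, -0, 1.361, -0.121], TCP at [0.134, 0.559, 0.231] pointing down, gripper open.
Joint ranges: [-2.89, 2.89], [-0.75, 2.08], [0.22, 2.7], [-1.18, 4.32], [0.11, 2.71], [-2.7, 2.7]. Speed limits (rad/s): [2.57, 2.57, 3.14, 3.14, 3.14, 3.14].

## Interface

Orientations are given as a unit quaternion [w, x, y, z].
In Python, from rig import manip, imaging, workorder gives the robot as it stands.
- The arm moves only by the tool apply_moves, never from a script. Its argument "moves" is one flat list of numbers, 7 for each row, row after row: the finger opening in m, from 0 to 0.0854, then the shift along the tool's x, y, z in m, then the turn, a rotation vector about the tool's x, y, z in rad. In form: [jaw, tx, ty, tz, rx, ry, rz, jaw, tx, ty, tz, rx, ry, rz, ...]. A call has exactly 8 rows; each row shifts and turns the pose as measured when the row begins, along the tool's axes as they then stand; what a row does not reach is not made up. A row lasts 1/12 s, in which the tool goes at most 41.7 mm and 7.16 degrees, less where a joint would pass 70% of its speed; a pose out of reach is approached as far as the arm can. A call with a gripper value outside its range is refused whole. The fingers move at their own pace and stop on an object; "newtons" is the grip in N (left out, the last holds). Time passes only in rows, so rows that do not move let the fingers close, or fill a call up. It gives the time, the measured TCP pose, the force and the opening at its end, in the units of the state.
- manip.get_state(): the state, without advancing time (a new reading comes with each control period).
- imaging.get_image(name): name is "side" or "top"; returns a dict with "image" (480x640x3 uint8, red, green, blue), "range_z" (480x640 float32, m along the optical axis (not along the pixel's ray), 0 where there is no reading), "fx", "fy", "cx", "cy" (pixels), "R" (3x3) and "t" (3): a world point X has camera coordinates R X + t. Camera axes: x right, y down, z forward; pixel columns grow to the right and rows downward; lengths in m; the calibration is good to about 2 mm. A picture is of the moment at which its call begins.
- workorder.sign_off(): hands the job in, once; it reports no verdict.
The state is a dict: "clock": time; "qpos": joint angles; "qd": joint speeds; "effort": joint torques, N m; "position": TCP position; "ee_rot": TCP orientation; "contact_force": force on the tool from outside, world axes, zero at the start; "moment": the same for the moment, N m; "width": finger opening in m.
Only numpy, scipy, OpenCV 4.12 (cv2) and the standard library are available. Lean on these libraries where they do the work, as an engineer would, in place of code of your own. Each camera call takes 0.05 s, during which the arm holds its last target.

## Task

Put the cleaned cutter cone back into the bowl of the bench leaf mill: lower it in by its red grip (do not drop it) and, pressing only gently, turn it until its lugs drop over the drive bar hidden below and the cone sits fully home in the taper. Let go of it, and leave everything else on the bench as it is.

Things in the scene. Friction and masses are not known exactly. Their poses are not given: they have to be found in the camera images.
- rotor: Cutter cone, bare metal, 0.35 to 0.6 kg, 90 mm tall, at first standing on the table small end down. Origin: centre of its underside, z up. Taper: radius 27 mm at z 9 to 41 mm at z 47 (20 degrees from the axis); disc radius 41 mm, z 47 to 54; red grip bar on top. A half turn about z makes no difference to the fit.
- rotor_grip (a point): Middle of the cone's red grip bar, 72 mm above its underside. The bar is 50 mm along x, 20 mm across y, 36 mm high (54 to 90 mm above the underside). Axes as the cone's.
- rotor_slot (a point): Point on the cone's underside, at its centre, between its two driving lugs (each 34 mm along x, 13.5 mm along y, 9 mm high). The slot between them is 11 mm wide, 9 mm deep and runs along the cone's x axis, as the grip bar does.
- mill: Leaf mill, fixed: green housing 130 mm square, steel bowl on top, grey motor behind (+x, out to 165 mm from the bowl's axis, 118 mm high), chute in front. Origin: on the table, on the bowl's vertical axis. Pressing or striking the cone against the mill (drive included) with a contact force over 50 N damages it; the taper wedges, so push with 15 N at most.
- mill_rim (a point): Centre of the bowl's mouth, 131 mm above the table; outer radius 56 mm. The inside tapers at 20 degrees to match the cone: radius 42 mm at the rim, 27 mm at 42 mm below it. The cone centres itself in it.
- mill_seat (a point): Point on the bowl's axis, 80 mm above the table, where the centre of the cone's underside lies when fully home; the grip bar's top is then 170 mm above the table. Axes as the mill's.
- mill_drive (a point): Top centre of the drive bar, deep in the bowl, 87 mm above the table: raised brass bar 34 x 8 mm on a dark disc, visible while the bowl is empty. The axes here are the mill's, not the bar's: the bar is turned anticlockwise (seen from above) from the mill's x by 0.25 to 1.85 rad, which is not measured. It is stiff to turn (0.3 N m); engaged, it turns with the cone, harmless.
- mill_spring (a point): Same axis, 83 mm above the table: lowest level of the bar's top. The bar is sprung: 5 N starts it down, 9 N gives 2 mm, 13 N the hard stop at 4 mm. Out of line by over 5 degrees, the lugs ride on it, cone 7 mm too high; light pressure does not drag it round. In line, it springs up into the slot, the push-back vanishes and the cone can go home.
- cup: Bystander: steel collecting cup, radius 32 mm, 48 mm high, standing below the mill's chute. Origin: centre of its underside.
- lid: Bystander: round wooden lid of the mill, radius 42 mm, with a small knob, 26 mm high in all, lying on the table beyond the mill and cone, in the middle. Origin: centre of its underside.
- paste_pot: Bystander: white ceramic paste pot, radius 45 mm, 55 mm high, on the cutting board at the left. Origin: centre of its underside.
- cutter: Bystander: roller knife, black handle and small steel wheel, 200 mm long, 24 mm thick, on the cutting board. Origin: under the handle, 20 mm from its front end.
- jar: Bystander: amber jar with a steel cap, radius 35 mm, 110 mm high, at the right. Origin: centre of its underside.
- brush: Bystander: brush lying on the table at the right. Origin: under its middle.

How it is judged:
On the way, in this order (a step that is already met when the one before it is completed fails the run):
1. the cone is carried in the gripper, clear of the table (height (world z) of rotor above 0.1 m and contact force between the fingers and rotor above 1 N), for 0.1 s.
2. the cone is lowered, in the gripper, into the bowl (its underside less than 15 mm above its home position) (z of rotor in the frame of mill_seat below 0.015 m and horizontal distance between rotor and mill_seat below 0.008 m and contact force between the fingers and rotor above 1 N), for 0.1 s.
At the end, for the whole second after the job is handed in: The cone rests released and still in the mill's bowl, lugs over the drive bar: its origin less than 2.5 mm above the seat point and within 3 mm of the bowl's axis, its axis within 0.05 rad of vertical (z of rotor in the frame of mill_seat below 0.0025 m and horizontal distance between rotor and mill_seat below 0.003 m and angle between rotor's own z axis and vertical below 0.05 rad and linear speed of rotor below 0.02 m/s and contact force between the fingers and rotor below 0.05 N); the robot touches nothing.
It fails at once if the cone is pressed or struck against the mill with more than 50 N (contact force between rotor and mill above 50 N).
It fails at once if a bystander (cup, lid, paste pot, roller knife, jar or brush) is moved more than 30 mm (distance of any of cup, lid, paste_pot, cutter, jar, brush from where it was at the start of the episode above 0.03 m).
It also fails if it takes over 64 s, if anything falls off the work surface, if the arm or the gripper's body presses on something with over 40 N, if the wrist force passes 120 N, or if a joint passes its speed limit or range.

## Working session

There is one attempt and no reset: what is moved stays moved. The work goes in short steps, Python scripts to look and compute and a tool call to move; the robot and the scene stay as the last step left them, time stands still between calls to the robot, and variables do not carry over. Pictures are saved under pics/ and viewed, and the job is handed in when it is done.

Besides the shell and the picture viewer there is one more tool, called after "Emit:" by a JSON object that holds its "fn" and its "kwargs", one argument or row to a line. apply_moves: Moves the arm, as the interface text tells. Its arguments: {"type":"object","properties":{"moves":{"type":"array"},"newtons":{"type":"number"}},"required":["moves"]}

```bash
mkdir -p pics; ls; python3 - <<'E'
from rig import manip, imaging
import cv2
print(manip.get_state(), manip.pinch_z)
for n in ("top","side"):
    d=imaging.get_image(n); cv2.imwrite(f"pics/{n}0.png",d["image"][:,:,::-1])
    import numpy as np
    np.savez(f"{n}0.npz",**d)
    print(n,d["fx"],d["cx"],d["cy"],d["R"],d["t"], -d["R"].T@d["t"])
E
```

```text
pics
{'clock': 0.0, 'qpos': array([ 1.21501365e+00,  2.76637663e-01,  1.50615881e+00,  8.26924718e-06,
        1.36069303e+00, -1.21031817e-01]), 'qd': array([ 3.85311150e-05,  2.59725222e-04,  6.10198789e-04,  6.02822796e-04,
       -1.33024006e-03,  1.03855073e-03]), 'effort': array([-9.79957331e-04, -4.16763031e+01, -2.45806038e+01, -4.13791204e-04,
        1.09003804e-02, -2.63154959e-05]), 'position': array([0.13357784, 0.55871915, 0.23040515]), 'ee_rot': array([-2.27903540e-04,  1.17106912e-01,  9.93118861e-01, -9.20642280e-04]), 'contact_force': array([-0.23872787, -0.82215356, -0.01505697]), 'moment': array([ 0.00055691, -0.03456009, -0.00131259]), 'width': 0.0852412590590974} 0.0187
top 454.2410915582741 313.4108434874044 244.93747212886473 [[-0.0217645  -0.99976072  0.00219175]
 [-0.99130273  0.02129567 -0.12986681]
 [ 0.12978906 -0.00499917 -0.99152903]] [0.05799572 0.54317083 1.41674279] [0.35583127 0.05349719 1.47515434]
side 499.0569073090944 320.48540203164623 230.17466351261146 [[ 0.9422357  -0.33478353 -0.01057719]
 [-0.2053195  -0.55233789 -0.80793982]
 [ 0.26464276  0.76344145 -0.58917007]] [-0.49653618  0.2313676   1.31089439] [ 0.16843969 -1.03923015  0.95401888]
```

View pics/top0.png

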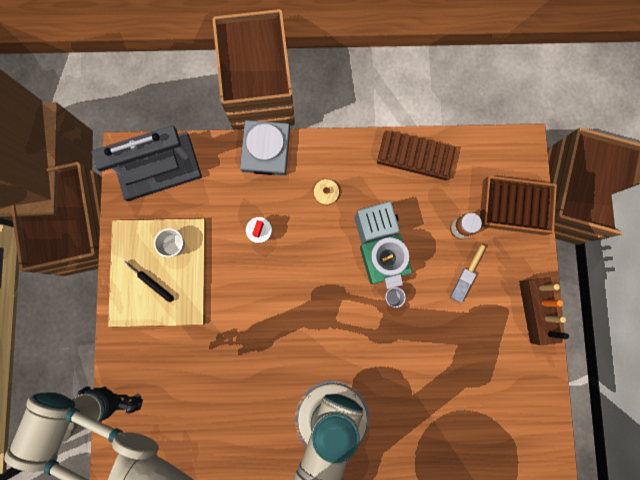

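View pics/side0.png

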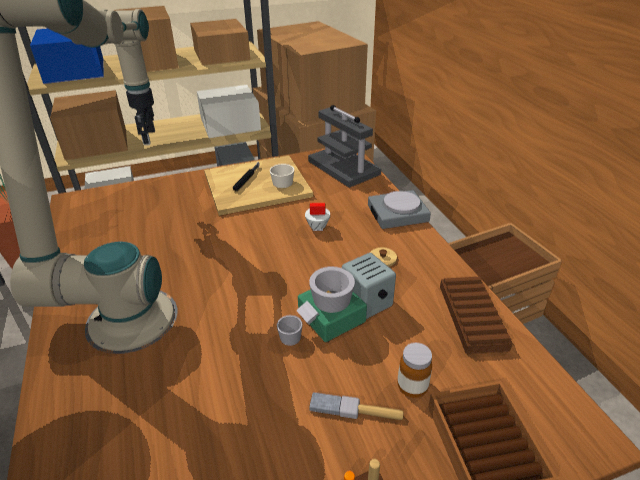

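The top view shows the red grip at about (258,229), the bowl at (390,257) with the brass bar inside, the motor at (378,221) and the cup at (396,297). Next I'll measure the poses.

```bash
cat > h.py <<'E'
import numpy as np, cv2
def ray(d,u,v,z):
    fx,fy,cx,cy=[float(d[k]) for k in("fx","fy","cx","cy")]
    R=d["R"];t=d["t"];c=-R.T@t
    r=R.T@np.array([(u-cx)/fx,(v-cy)/fy,1.]); return c+r*(z-c[2])/r[2]
def proj(d,X):
    p=d["R"]@np.asarray(X,float)+d["t"]; return d["fx"]*p[0]/p[2]+d["cx"],d["fy"]*p[1]/p[2]+d["cy"]
def red(im,roi=None):
    h=cv2.cvtColor(im,cv2.COLOR_RGB2HSV)
    m=(((h[...,0]<6)|(h[...,0]>174))&(h[...,1]>170)&(h[...,2]>90)).astype(np.uint8)
    if roi: k=np.zeros_like(m);a,b,c,e=roi;k[b:e,a:c]=1;m&=k
    return m
def blob(m):
    n,l,s,c=cv2.connectedComponentsWithStats(m); i=1+np.argmax(s[1:,4]); return (l==i).astype(np.uint8),s[i],c[i]
def world(d,m):
    v,u=np.nonzero(m); z=d["range_z"][v,u]; ok=z>0;u=u[ok];v=v[ok];z=z[ok]
    P=np.stack([(u-d["cx"])/d["fx"]*z,(v-d["cy"])/d["fy"]*z,z],1)-d["t"]; return P@d["R"]
def axis(P):
    q=P-P.mean(0);w,V=np.linalg.eigh(q.T@q/len(q)); return np.arctan2(V[1,-1],V[0,-1]),np.sqrt(w)
E
python3 - <<'E'
from h import *
T=dict(np.load("top0.npz"));S=dict(np.load("side0.npz"))
for n,d in(("top",T),("side",S)):
    roi=(230,210,290,250) if n=="top" else (295,195,340,225)
    m,s,c=blob(red(d["image"],roi)); W=world(d,m)
    print(n,s,c,"z med",np.median(W[:,2]),W[:,2].max())
    if n=="top":
        top=W[W[:,2]>.08]; v,u=np.nonzero(m); P=np.array([ray(d,a,b,.09)[:2] for a,b in zip(u,v)])
        print("ray mean",P.mean(0),axis(P),"depth",top.mean(0),len(top),axis(top[:,:2]))
        r=cv2.minAreaRect(P.astype(np.float32)*1000);print(r)
    else: print(W.mean(0), [ray(d,c[0],c[1],.09)])
# bowl rim by depth
m=np.zeros((480,640),np.uint8);m[225:290,355:425]=1
W=world(T,m); k=(W[:,2]>.124)&(W[:,2]<.138); R=W[k]; print(len(R),np.median(R[:,2]))
(a,b),r=cv2.minEnclosingCircle(R[:,:2].astype(np.float32));print("rim",a,b,r)
i=(W[:,2]<.1)&(np.hypot(W[:,0]-a,W[:,1]-b)<.03); print("in",i.sum(),np.percentile(W[i,2],[5,50,95]))
for n,d,b4 in(("top",T,(345,190,435,315)),("side",S,(260,240,410,360))):
    x0,y0,x1,y1=b4;c=d["image"][y0:y1,x0:x1,::-1];f=6 if n=="top" else 5
    cv2.imwrite(f"pics/{n}crop.png",cv2.resize(c,None,fx=f,fy=f,interpolation=cv2.INTER_CUBIC)[:600,:800] if n=="side" else cv2.resize(c,(540*1,750),interpolation=cv2.INTER_CUBIC)[150:])
E
```

```text
top [253 221  10  16 101] [257.52475248 228.42574257] z med 0.0890335967340616 0.09877780224312672
ray mean [0.59230262 0.21799911] (np.float64(2.842076675296546), array([0.00581734, 0.0137076 ])) depth [0.59351531 0.21836651 0.08931334] 91 (np.float64(2.8061331786421873), array([0.00531739, 0.01334179]))
((592.5488891601562, 217.93084716796875), (19.674074172973633, 48.28324890136719), 71.33126831054688)
side [310 203  15  12 173] [316.88439306 208.27745665] z med 0.0791177556564287 0.09242321431427411
[0.59110475 0.21220513 0.07704915] [array([0.5848914 , 0.19379141, 0.09      ])]
567 0.13127422392018162
rim 0.5191805958747864 -0.1647045761346817 0.0840265154838562
in 138 [0.06765249 0.07804043 0.09609248]
```

View pics/topcrop.png

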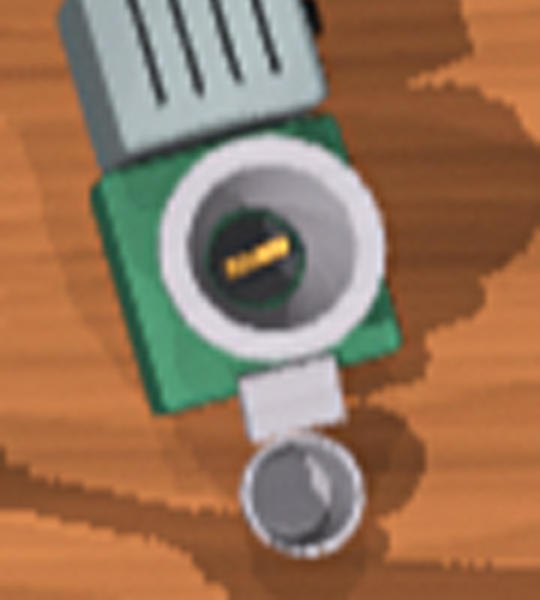

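```bash
python3 - <<'E'
from h import *
T=dict(np.load("top0.npz"))
h=cv2.cvtColor(T["image"],cv2.COLOR_RGB2HSV)
sub=h[225:290,355:425]
# rim: bright low saturation
m=np.zeros((480,640),np.uint8); m[225:278,360:418]=((sub[0:53,5:63,1]<40)&(sub[0:53,5:63,2]>170))
W=world(T,np.ones((480,640))) 
m2,s,c=blob(m); print(s,c)
cs,_=cv2.findContours(m2,cv2.RETR_CCOMP,cv2.CHAIN_APPROX_NONE)
for k in sorted(cs,key=len)[-2:]:
    P=np.array([ray(T,a,b,.131)[:2] for a,b in k[:,0]]); 
    if len(P)>5:
        A=np.c_[2*P,np.ones(len(P))];q=np.linalg.lstsq(A,(P**2).sum(1),rcond=None)[0]
        r=np.sqrt(q[2]+q[0]**2+q[1]**2);res=np.hypot(*(P-q[:2]).T)-r
        print("circle",q[:2],r,res.std())
# brass
b=np.zeros((480,640),np.uint8); z=h[245:270,370:405]; b[245:270,370:405]=(z[...,0]>12)&(z[...,0]<30)&(z[...,1]>120)&(z[...,2]>110)
b,s,c=blob(b);print("brass",s,c)
P=np.array([ray(T,x,y,.087)[:2] for y,x in zip(*np.nonzero(b))]);print(P.mean(0),axis(P),cv2.minAreaRect((P*1000).astype(np.float32)))
wt=h[...,1].astype(float)
# weighted
v,u=np.mgrid[248:268,374:400]; im=T["image"][248:268,374:400].astype(float); w=np.clip(im[...,0]-im[...,2]-40,0,None)
Q=np.array([ray(T,x,y,.087)[:2] for x,y in zip(u.ravel(),v.ravel())]);w=w.ravel();mu=(Q*w[:,None]).sum(0)/w.sum();q=Q-mu;C=(q*w[:,None]).T@q/w.sum();e,V=np.linalg.eigh(C);print("w",mu,np.sqrt(e)*np.sqrt(12),np.arctan2(V[1,1],V[0,1]))
# same for red grip
v,u=np.mgrid[215:243,245:272]; im=T["image"][215:243,245:272].astype(float); w=np.clip(im[...,0]-im[...,1]-60,0,None)
Q=np.array([ray(T,x,y,.09)[:2] for x,y in zip(u.ravel(),v.ravel())]);w=w.ravel();mu=(Q*w[:,None]).sum(0)/w.sum();q=Q-mu;C=(q*w[:,None]).T@q/w.sum();e,V=np.linalg.eigh(C);print("w red",mu,np.sqrt(e)*np.sqrt(12),np.arctan2(V[1,1],V[0,1]))
# disc of cone: z .054 r .041
m=np.zeros((480,640),np.uint8); m[210:248,238:280]=((h[210:248,238:280,1]<60)&(h[210:248,238:280,2]>150)); m|=red(T["image"],(238,210,280,248))
m,s,c=blob(m);k=max(cv2.findContours(m,cv2.RETR_EXTERNAL,cv2.CHAIN_APPROX_NONE)[0],key=len);k=cv2.convexHull(k)
P=np.array([ray(T,a,b,.054)[:2] for a,b in k[:,0]]);A=np.c_[2*P,np.ones(len(P))];q=np.linalg.lstsq(A,(P**2).sum(1),rcond=None)[0];print("disc",s,q[:2],np.sqrt(q[2]+q[0]**2+q[1]**2))
# green housing
g=((h[...,0]>60)&(h[...,0]<90)&(h[...,1]>120)).astype(np.uint8);k=np.zeros_like(g);k[220:295,350:425]=1;g&=k
P=np.argwhere(g)[:,::-1].astype(np.float32);r=cv2.minAreaRect(P);bx=cv2.boxPoints(r);print(r);print([ray(T,a,b,.08)[:2] for a,b in bx])
# motor
g=((np.abs(h[...,0].astype(int)-95)<25)&(h[...,1]>15)&(h[...,1]<110)&(h[...,2]>110)).astype(np.uint8);k=np.zeros_like(g);k[195:245,350:405]=1;g,s,c=blob(g&k);print(s)
r=cv2.minAreaRect(np.argwhere(g)[:,::-1].astype(np.float32));print([ray(T,a,b,.118)[:2].round(3) for a,b in cv2.boxPoints(r)])
E
```

```text
[372 238  37  37 490] [390.23877551 255.81020408]
circle [ 0.49358193 -0.17921222] 0.04288400255373702 0.0008523710143483733
circle [ 0.49408018 -0.18008474] 0.05444352626733283 0.0008056556975166715
brass [383 255  10   6  34] [387.52941176 257.38235294]
[ 0.49409874 -0.18031878] (np.float64(1.95650169150033), array([0.002804  , 0.00929804])) ((493.74407958984375, -180.21923828125), (9.576324462890625, 31.93382453918457), 25.1781005859375)
w [ 0.49458948 -0.18110989] [0.0085028  0.03382901] 1.975582579284183
w red [0.59326701 0.22064731] [0.03877703 0.06299656] 2.863210232765297
disc [246 217  26  26 501] [0.59465586 0.21981643] 0.041041582304388854
((385.29595947265625, 258.55712890625), (40.36745071411133, 42.177818298339844), 74.35775756835938)
[array([ 0.53579112, -0.09646048]), array([ 0.56872282, -0.22399148]), array([ 0.44715045, -0.25183265]), array([ 0.41500024, -0.12561323])]
[358 202  41  39 987]
[array([ 0.636, -0.087]), array([ 0.663, -0.193]), array([ 0.569, -0.214]), array([ 0.543, -0.109])]
```

Emit:
{"fn": "apply_moves", "kwargs": {
  "moves": [0.085, -0.033, -0.014, 0, 0, 0, 0, 0.085, -0.033, -0.014, 0, 0, 0, 0, 0.085, -0.033, -0.014, 0, 0, 0, 0, 0.085, -0.033, -0.014, 0, 0, 0, 0, 0.085, -0.033, -0.014, 0, 0, 0, 0, 0.085, -0.033, -0.014, 0, 0, 0, 0, 0.085, -0.033, -0.014, 0, 0, 0, 0, 0.085, -0.033, -0.014, 0, 0, 0, 0],
  "newtons": 60
}}

```text
clock: 0.77
position: [0.3658, 0.3861, 0.2256]
ee_rot: [-0.004, 0.11, 0.994, -0.002]
contact_force: [0.6, 0.8, -0.3]
width: 0.085
```

```bash
cat > to.py <<'E'
import sys,numpy as np
from scipy.spatial.transform import Rotation as Ro
from rig import manip
def go(x,y,z,yaw):
    s=manip.get_state();q=s["ee_rot"];R=Ro.from_quat([q[1],q[2],q[3],q[0]])
    X=np.array([np.cos(yaw),np.sin(yaw),0]);Z=np.array([0,0,-1.]);G=Ro.from_matrix(np.c_[X,np.cross(Z,X),Z])
    c=R.as_matrix()[:,0]
    print("t",round(s["clock"],2),"pos",s["position"].round(4),"yaw",round(np.arctan2(c[1],c[0]),4),"F",s["contact_force"].round(2),"M",s["moment"].round(3),"w",round(s["width"],4))
    print("shift",R.inv().apply(np.array([x,y,z])-s["position"]).round(4),"rot",(R.inv()*G).as_rotvec().round(4))
if __name__=="__main__": go(*map(float,sys.argv[1:]))
E
python3 to.py .5937 .2190 .23 2.825
```

```text
t 0.77 pos [0.3658 0.3861 0.2256] yaw 2.9214 F [ 0.64  0.81 -0.34] M [-0.033  0.018 -0.059] w 0.085
shift [-0.2589 -0.1133 -0.0057] rot [-0.0055 -0.007   0.0964]
```

Emit:
{"fn": "apply_moves", "kwargs": {
  "moves": [0.085, -0.037, -0.016, 0, 0, 0, 0, 0.085, -0.037, -0.016, 0, 0, 0, 0, 0.085, -0.037, -0.016, 0, 0, 0, 0, 0.085, -0.037, -0.016, 0, 0, 0, 0, 0.085, -0.037, -0.016, 0, 0, 0, 0, 0.085, -0.037, -0.016, 0, 0, 0, 0, 0.085, -0.02, -0.009, 0, -0.003, -0.003, 0.05, 0.085, 0, 0, 0, -0.003, -0.003, 0.04]
}}

```text
clock: 1.43
position: [0.591, 0.2162, 0.2195]
ee_rot: [-0.001, 0.159, 0.987, -0.002]
contact_force: [0.8, 1.3, 0.4]
width: 0.0852
```

```bash
python3 to.py .5937 .2190 .14 2.825
```

```text
t 1.43 pos [0.591  0.2162 0.2195] yaw 2.8218 F [0.82 1.28 0.42] M [ 0.007 -0.01   0.019] w 0.0852
shift [-0.0018  0.0039  0.0795] rot [-0.0039 -0.0019 -0.0032]
```

Emit:
{"fn": "apply_moves", "kwargs": {
  "moves": [0.085, -0.001, 0.002, 0.02, -0.003, -0.001, 0, 0.085, 0, 0.001, 0.02, 0, 0, 0, 0.085, 0, 0, 0.02, 0, 0, 0, 0.085, 0, 0, 0.02, 0, 0, 0, 0.085, 0, 0, 0.02, 0, 0, 0, 0.085, 0, 0, 0.02, 0, 0, 0, 0.085, 0, 0, 0.015, 0, 0, 0, 0.085, 0, 0, 0, 0, 0, 0]
}}

```text
clock: 2.1
position: [0.5953, 0.214, 0.0758]
ee_rot: [-0.002, 0.164, 0.987, -0.001]
contact_force: [-1.1, -0.4, 0.1]
width: 0.0851
```

```bash
python3 to.py .5937 .2190 .061 2.825; python3 - <<'E'
from rig import imaging
import cv2
for n,(a,b,c,d) in(("top",(218,190,298,250)),("side",(257,150,377,240))):
    i=imaging.get_image(n)["image"][b:d,a:c,::-1]; cv2.imwrite(f"pics/{n}1.png",cv2.resize(i,(640,480),interpolation=cv2.INTER_CUBIC))
E
```

```text
t 2.1 pos [0.5953 0.214  0.0758] yaw 2.8127 F [-1.1  -0.37  0.13] M [ 0.044  0.046 -0.022] w 0.0851
shift [0.0031 0.0043 0.0148] rot [-0.0027 -0.0029 -0.0123]
```

View pics/side1.png

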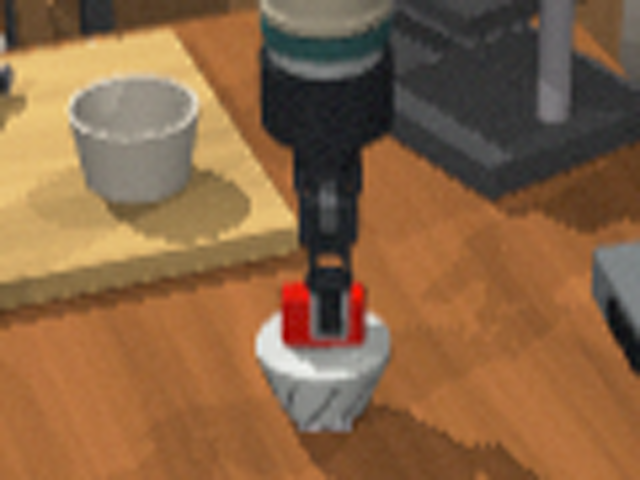

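The side view shows the near finger in front of the grip, centred on it (crop x≈325), just above the disc. I'll go down the last bit and close.

Emit:
{"fn": "apply_moves", "kwargs": {
  "moves": [0.085, 0.001, 0.002, 0.006, 0, 0, -0.012, 0.085, 0.002, 0.002, 0.006, -0.002, -0.003, 0, 0.085, 0, 0, 0.003, 0, 0, 0, 0.01, 0, 0, 0, 0, 0, 0, 0.01, 0, 0, 0, 0, 0, 0, 0.01, 0, 0, 0, 0, 0, 0, 0.01, 0, 0, 0, 0, 0, 0, 0.01, 0, 0, 0, 0, 0, 0],
  "newtons": 60
}}

```text
clock: 2.87
position: [0.5993, 0.2211, 0.0683]
ee_rot: [0.007, 0.157, 0.988, 0.003]
contact_force: [-1.3, -3.7, 1.4]
width: 0.025
```

Emit:
{"fn": "apply_moves", "kwargs": {
  "moves": [0.01, 0, 0, 0, 0, 0, 0, 0.01, 0, 0, 0, 0, 0, 0, 0.01, 0, 0, 0, 0, 0, 0, 0.01, 0, 0, 0, 0, 0, 0, 0.01, 0, 0, 0, 0, 0, 0, 0.01, 0, 0, 0, 0, 0, 0, 0.01, 0, 0, 0, 0, 0, 0, 0.01, 0, 0, 0, 0, 0, 0]
}}

```text
clock: 3.53
position: [0.5993, 0.2209, 0.0684]
ee_rot: [0.007, 0.157, 0.988, 0.003]
contact_force: [0.4, -1.0, -0.6]
width: 0.0192
```

```bash
python3 to.py .5937 .2190 .061 2.825
```

```text
t 3.53 pos [0.5993 0.2209 0.0684] yaw 2.8263 F [ 0.35 -1.05 -0.63] M [0.014 0.024 0.046] w 0.0192
shift [ 0.0048 -0.0036  0.0073] rot [0.008  0.0138 0.0014]
```

The jaws are shut at 19.2 mm on the bar, but the grasp is 7 mm higher than I want. I'll open, go lower, straighten the tilt and grip again.

Emit:
{"fn": "apply_moves", "kwargs": {
  "moves": [0.04, 0, 0, 0, 0, 0, 0, 0.04, 0, 0, 0, 0, 0, 0, 0.04, 0, 0, 0, 0, 0, 0, 0.04, 0.002, 0, 0.003, 0.008, 0.014, 0, 0.04, 0.002, 0, 0.003, 0, 0, 0, 0.04, 0.001, 0, 0.003, 0, 0, 0, 0.04, 0, 0, 0, 0, 0, 0, 0.04, 0, 0, 0, 0, 0, 0]
}}

```text
clock: 4.2
position: [0.5944, 0.2229, 0.0585]
ee_rot: [-0.001, 0.157, 0.988, -0.0]
contact_force: [0.6, 0.8, 0.4]
width: 0.04
```

```bash
python3 to.py .5937 .2190 .061 2.825
```

```text
t 4.2 pos [0.5944 0.2229 0.0585] yaw 2.8265 F [0.64 0.82 0.43] M [-0.046  0.032  0.022] w 0.04
shift [-0.0005 -0.0039 -0.0025] rot [-0.0006 -0.0013  0.0015]
```

Emit:
{"fn": "apply_moves", "kwargs": {
  "moves": [0.01, 0, 0, -0.001, 0, 0, 0, 0.01, 0, 0, -0.001, 0, 0, 0, 0.01, 0, 0, 0, 0, 0, 0, 0.01, 0, 0, 0, 0, 0, 0, 0.01, 0, 0, 0, 0, 0, 0, 0.01, 0, 0, 0, 0, 0, 0, 0.01, 0, 0, 0, 0, 0, 0, 0.01, 0, 0, 0, 0, 0, 0]
}}

```text
clock: 4.87
position: [0.5937, 0.2226, 0.0599]
ee_rot: [-0.001, 0.157, 0.988, -0.0]
contact_force: [-1.0, -0.2, -0.9]
width: 0.0188
```

```bash
python3 to.py .5937 .2190 .061 2.825; python3 -c "
from rig import manip;import numpy as np;s=manip.get_state();np.save('grasp.npy',np.r_[s['position'],s['ee_rot']])"
```

```text
t 4.87 pos [0.5937 0.2226 0.0599] yaw 2.8263 F [-0.97 -0.16 -0.9 ] M [ 0.068  0.019 -0.018] w 0.0188
shift [-0.0011 -0.0035 -0.0011] rot [-0.0014 -0.0027  0.0013]
```

Emit:
{"fn": "apply_moves", "kwargs": {
  "moves": [0.01, 0, 0, -0.01, 0, 0, 0, 0.01, 0, 0, -0.025, 0, 0, 0, 0.01, 0, 0, -0.03, 0, 0, 0, 0.01, 0, 0, -0.03, 0, 0, 0, 0.01, 0, 0, -0.03, 0, 0, 0, 0.01, 0, 0, -0.03, 0, 0, 0, 0.01, 0, 0, -0.025, 0, 0, 0, 0.01, 0, 0, 0, 0, 0, 0]
}}

```text
clock: 5.53
position: [0.5889, 0.2213, 0.2427]
ee_rot: [-0.011, 0.157, 0.988, -0.005]
contact_force: [0.8, 0.3, -3.5]
width: 0.0195
```

```bash
python3 to.py .4943 -.1805 .24 1.965; python3 - <<'E'
from rig import imaging
import cv2
for n,(a,b,c,d) in(("side",(237,110,397,230)),):
    i=imaging.get_image(n)["image"][b:d,a:c,::-1]; cv2.imwrite(f"pics/{n}2.png",cv2.resize(i,(640,480),interpolation=cv2.INTER_CUBIC))
E
```

```text
t 5.53 pos [0.5889 0.2213 0.2427] yaw 2.8263 F [ 0.76  0.29 -3.49] M [ 0.058 -0.159  0.017] w 0.0195
shift [-0.0347 -0.4113  0.0072] rot [-0.0202 -0.0132  0.8614]
```

View pics/side2.png

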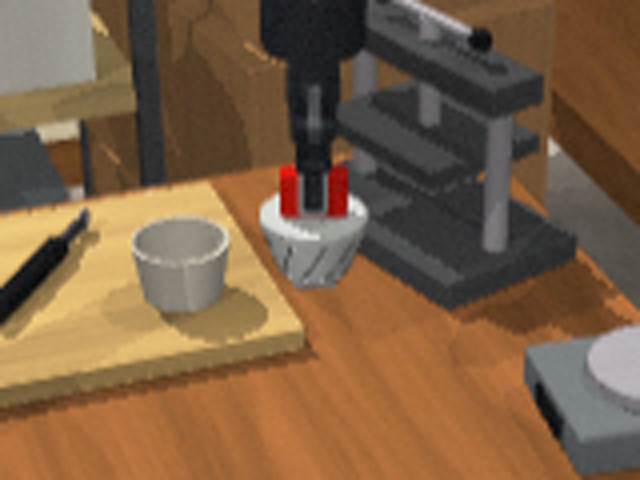

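The cone is held upright and clear of the table. Next I'll carry it over to the mill.

Emit:
{"fn": "apply_moves", "kwargs": {
  "moves": [0.01, -0.001, -0.018, 0, -0.01, -0.007, 0, 0.01, -0.003, -0.033, 0, -0.01, -0.006, 0, 0.01, -0.003, -0.033, 0, 0, 0, 0, 0.01, -0.003, -0.033, 0, 0, 0, 0, 0.01, -0.003, -0.033, 0, 0, 0, 0, 0.01, -0.003, -0.033, 0, 0, 0, 0, 0.01, -0.003, -0.033, 0, 0, 0, 0, 0.01, -0.003, -0.033, 0, 0, 0, 0]
}}

```text
clock: 6.25
position: [0.5194, -0.0235, 0.2184]
ee_rot: [-0.02, 0.151, 0.988, 0.004]
contact_force: [-0.4, -0.4, -3.4]
width: 0.0191
```

```bash
python3 to.py .4943 -.1805 .24 1.965
```

```text
t 6.25 pos [ 0.5194 -0.0235  0.2184] yaw 2.8388 F [-0.41 -0.39 -3.44] M [-0.024 -0.121  0.023] w 0.0191
shift [-0.0219 -0.1573 -0.0229] rot [-0.0156 -0.0391  0.8737]
```

Emit:
{"fn": "apply_moves", "kwargs": {
  "moves": [0.01, 0, 0, -0.012, -0.008, -0.02, 0, 0.01, 0, 0, -0.012, -0.008, -0.02, 0, 0.01, -0.004, -0.025, 0, 0, 0, 0, 0.01, -0.004, -0.028, 0, 0, 0, 0, 0.01, -0.004, -0.028, 0, 0, 0, 0, 0.01, -0.004, -0.028, 0, 0, 0, 0, 0.01, -0.004, -0.02, 0, 0, 0, 0, 0.01, 0, 0, 0, 0, 0, 0]
}}

```text
clock: 6.92
position: [0.4892, -0.1583, 0.2287]
ee_rot: [-0.009, 0.152, 0.988, 0.009]
contact_force: [0.5, -0.2, -5.3]
width: 0.0189
```

```bash
python3 to.py .4943 -.1805 .24 1.965
```

```text
t 6.92 pos [ 0.4892 -0.1583  0.2287] yaw 2.8374 F [ 0.52 -0.18 -5.31] M [-0.002 -0.056  0.001] w 0.0189
shift [-0.0113 -0.0195 -0.0118] rot [ 0.0049 -0.0264  0.8722]
```

Emit:
{"fn": "apply_moves", "kwargs": {
  "moves": [0.01, -0.006, -0.01, -0.006, 0.003, -0.013, 0, 0.01, -0.005, -0.009, -0.006, 0.002, -0.013, 0, 0.01, 0, 0, 0, 0, 0, 0.12, 0.01, 0, 0, 0, 0, 0, 0.12, 0.01, 0, 0, 0, 0, 0, 0.12, 0.01, 0, 0, 0, 0, 0, 0.12, 0.01, 0, 0, 0, 0, 0, 0.12, 0.01, 0, 0, 0, 0, 0, 0.12]
}}

```text
clock: 7.58
position: [0.4957, -0.1783, 0.2411]
ee_rot: [0.003, 0.501, 0.865, 0.007]
contact_force: [0.2, 0.7, -4.5]
width: 0.0191
```

```bash
python3 to.py .4943 -.1805 .24 1.965
```

```text
t 7.58 pos [ 0.4957 -0.1783  0.2411] yaw 2.0918 F [ 0.21  0.67 -4.53] M [ 0.006  0.018 -0.031] w 0.0191
shift [-0.0012 -0.0024  0.0011] rot [ 0.0143 -0.0024  0.1268]
```

Emit:
{"fn": "apply_moves", "kwargs": {
  "moves": [0.01, -0.001, -0.002, 0, 0.007, -0.001, 0.065, 0.01, 0, 0, 0, 0.007, -0.001, 0.062, 0.01, 0, 0, 0, 0, 0, 0, 0.01, 0, 0, 0, 0, 0, 0, 0.01, 0, 0, 0, 0, 0, 0, 0.01, 0, 0, 0, 0, 0, 0, 0.01, 0, 0, 0, 0, 0, 0, 0.01, 0, 0, 0, 0, 0, 0]
}}

```text
clock: 8.25
position: [0.4965, -0.1775, 0.2432]
ee_rot: [0.002, 0.554, 0.832, 0.001]
contact_force: [0.4, -0.6, -4.4]
width: 0.0191
```

```bash
python3 to.py .4943 -.1805 .24 1.965; python3 - <<'E'
from rig import imaging
from h import *
for n,(a,b,c,d) in(("top",(340,190,440,290)),("side",(257,170,417,330))):
    D=imaging.get_image(n); np.savez(n+"3.npz",**D)
    i=D["image"][b:d,a:c,::-1]; cv2.imwrite(f"pics/{n}3.png",cv2.resize(i,(600,600),interpolation=cv2.INTER_CUBIC))
E
```

```text
t 8.25 pos [ 0.4965 -0.1775  0.2432] yaw 1.9668 F [ 0.36 -0.62 -4.36] M [0.006 0.02  0.06 ] w 0.0191
shift [-0.0019 -0.0032  0.0032] rot [0.0047 0.0025 0.0018]
```

View pics/side3.png

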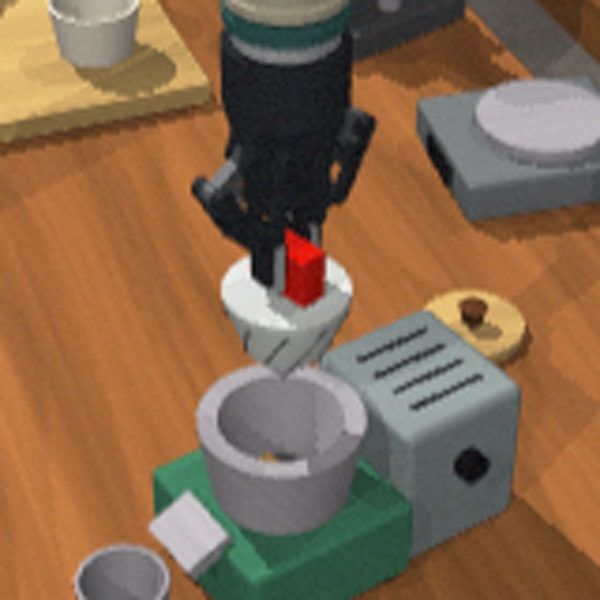

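View pics/top3.png

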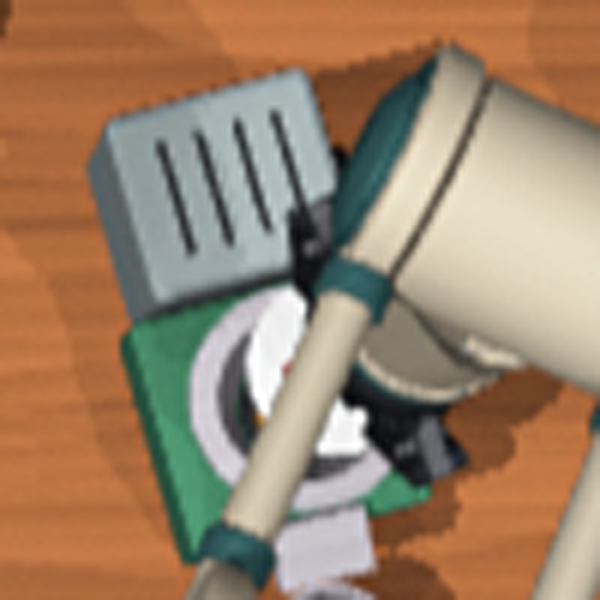

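```bash
python3 - <<'E'
from h import *
from scipy.optimize import least_squares
zt=.2432-.0599+.054
for n,(a,b,c,d) in(("top",(368,232,408,272)),("side",(312,232,356,276))):
    D=dict(np.load(n+"3.npz"));W=world(D,np.ones((480,640))) 
    z=D["range_z"];v,u=np.mgrid[b:d,a:c]
    P=np.stack([(u-D["cx"])/D["fx"]*z[b:d,a:c],(v-D["cy"])/D["fy"]*z[b:d,a:c],z[b:d,a:c]],-1)-D["t"];P=P@D["R"]
    h=cv2.cvtColor(D["image"],cv2.COLOR_RGB2HSV)[b:d,a:c]
    top=(abs(P[...,2]-zt)<.006)&(h[...,1]<60)
    print(n,top.sum(),np.median(P[...,2][top]))
    Q=P[top]; print("x",Q[:,0].min(),Q[:,0].max(),"y",Q[:,1].min(),Q[:,1].max())
    hull=cv2.convexHull(Q[:,:2].astype(np.float32)*1000)[:,0]/1000
    f=lambda p:np.hypot(hull[:,0]-p[0],hull[:,1]-p[1])-.041
    r=least_squares(f,[.4965,-.1775],loss="soft_l1",f_scale=.001);print(r.x,len(hull),(r.fun*1000).round(1))
    vis=np.zeros((d-b,c-a),np.uint8);vis[top]=255;cv2.imwrite(f"pics/{n}m3.png",cv2.resize(vis,(400,400),interpolation=0))
# bowl in side view by red-free bright rim: depth fit at z=.131
D=dict(np.load("side0.npz"));m=np.zeros((480,640),np.uint8);m[262:315,305:360]=1
W=world(D,m);k=abs(W[:,2]-.131)<.004;Q=W[k,:2];hull=cv2.convexHull((Q*1000).astype(np.float32))[:,0]/1000
r=least_squares(lambda p:np.hypot(hull[:,0]-p[0],hull[:,1]-p[1])-.056,[.494,-.18],loss="soft_l1",f_scale=.001);print("bowl side",r.x,(r.fun*1000).round(1))
# red bar ends in side3
D=dict(np.load("side3.npz"));m,s,c=blob(red(D["image"],(320,225,350,260)));W=world(D,m);print("red",s,W.mean(0),np.percentile(W,[2,98],axis=0))
ax=np.array([np.cos(1.967),np.sin(1.967)]);print("along bar, rel TCP",np.percentile((W[:,:2]-[.4965,-.1775])@ax,[1,5,95,99]))
E
```

```text
top 166 0.23789123141696472
x 0.4598207191422859 0.5329037762660813 y -0.19161118973592156 -0.13814684462882454
[ 0.50011087 -0.17912048] 18 [ -3.8  -0.9  -0.6  -0.   -0.1   0.1   0.3  -0.    0.4   0.5   0.1  -0.2
  -0.7  -0.3  -0.   -1.9 -11.9  -7.7]
side 391 0.23578603553509792
x 0.4550933555456705 0.5373191988953758 y -0.22267779790297798 -0.1416806479830141
[ 0.4962626  -0.18126471] 24 [ 0.3  0.4  0.  -1.3  1.6 -0.8 -0.8 -0.4 -1.  -0.6 -0.5  0.4 -0.7 -0.1
  0.9  0.3  0.8 -0.5 -0.  -0.2 -0.8 -1.1 -0.6 -0.9]
bowl side [ 0.49243691 -0.18221039] [-0.3  0.7  0.4  0.9  2.1  0.5  1.3  2.3  0.3  0.8  0.1 -0.2 -0.3 -0.2
 -0.5 -0.3  0.9  0.5  1.3  1.1  1.2  1.2  1.1  0.6  0.4 -0.3 -0.4 -0.8
 -0.4]
red [333 231  11  20 166] [ 0.50092559 -0.19622633  0.26190325] [[ 0.49153012 -0.20605644  0.24160473]
 [ 0.51198427 -0.17148553  0.2742427 ]]
along bar, rel TCP [-0.02857542 -0.02778695 -0.002589    0.00448297]
```

Both cameras agree that the cone must shift by about (-4, -1) mm relative to the bowl axis. Going by the TCP, the target is (0.4923, -0.1785). I'll shift and lower it partway.

```bash
python3 to.py .4923 -.1785 .20 1.965
```

```text
t 8.35 pos [ 0.4965 -0.1775  0.2433] yaw 1.9664 F [ 0.31 -0.53 -4.36] M [ 0.001 -0.041 -0.009] w 0.0188
shift [ 0.0008 -0.0045  0.0432] rot [0.0047 0.0026 0.0014]
```

Emit:
{"fn": "apply_moves", "kwargs": {
  "moves": [0.01, 0.001, -0.004, 0, 0.005, 0.003, 0, 0.01, 0, 0, 0.01, 0, 0, 0, 0.01, 0, 0, 0.01, 0, 0, 0, 0.01, 0, 0, 0.01, 0, 0, 0, 0.01, 0, 0, 0.01, 0, 0, 0, 0.01, 0, 0, 0.005, 0, 0, 0, 0.01, 0, 0, 0, 0, 0, 0, 0.01, 0, 0, 0, 0, 0, 0]
}}

```text
clock: 9.02
position: [0.4904, -0.178, 0.1918]
ee_rot: [-0.002, 0.554, 0.832, -0.0]
contact_force: [-0.4, 0.2, -5.0]
width: 0.0191
```

```bash
python3 to.py .4923 -.1785 .16 1.965
```

```text
t 9.02 pos [ 0.4904 -0.178   0.1918] yaw 1.9663 F [-0.37  0.18 -4.96] M [-0.026  0.013  0.071] w 0.0191
shift [-0.0013  0.0017  0.0318] rot [-0.0032 -0.0035  0.0013]
```

Emit:
{"fn": "apply_moves", "kwargs": {
  "moves": [0.01, -0.001, 0.002, 0.005, -0.003, -0.003, 0, 0.01, 0, 0, 0.007, 0, 0, 0, 0.01, 0, 0, 0.007, 0, 0, 0, 0.01, 0, 0, 0.005, 0, 0, 0, 0.01, 0, 0, 0.004, 0, 0, 0, 0.01, 0, 0, 0, 0, 0, 0, 0.01, 0, 0, 0, 0, 0, 0, 0.01, 0, 0, 0, 0, 0, 0]
}}

```text
clock: 9.68
position: [0.4936, -0.1785, 0.1614]
ee_rot: [0.001, 0.554, 0.832, 0.0]
contact_force: [0.4, 0.3, -5.2]
width: 0.0189
```

```bash
python3 to.py .4923 -.1785 .152 1.965;  python3 - <<'E'
from rig import imaging
from h import *
for n,(a,b,c,d) in(("side",(257,170,417,330)),):
    D=imaging.get_image(n); np.savez(n+"4.npz",**D)
    i=D["image"][b:d,a:c,::-1]; cv2.imwrite(f"pics/{n}4.png",cv2.resize(i,(600,600),interpolation=cv2.INTER_CUBIC))
E
```

```text
t 9.68 pos [ 0.4936 -0.1785  0.1614] yaw 1.9664 F [ 0.37  0.3  -5.21] M [-0.014 -0.047  0.027] w 0.0189
shift [ 0.0005 -0.0013  0.0094] rot [0.0013 0.0011 0.0014]
```

View pics/side4.png

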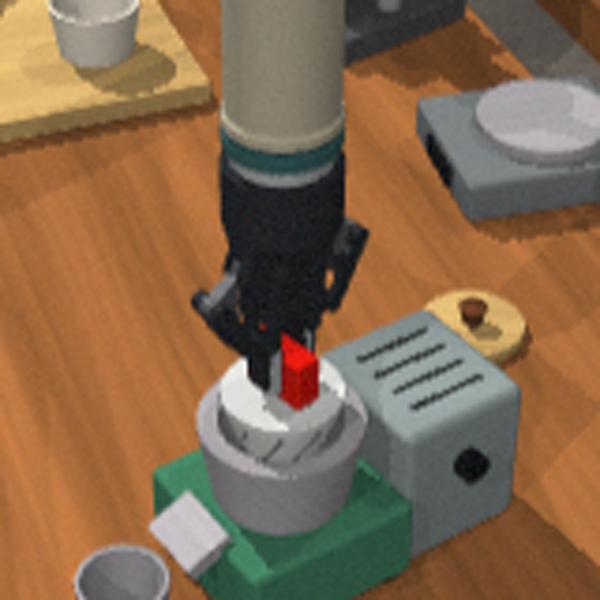

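Emit:
{"fn": "apply_moves", "kwargs": {
  "moves": [0.01, 0, -0.001, 0.002, 0.001, 0.001, 0, 0.01, 0, 0, 0.002, 0, 0, 0, 0.01, 0, 0, 0.002, 0, 0, 0, 0.01, 0, 0, 0.002, 0, 0, 0, 0.01, 0, 0, 0.001, 0, 0, 0, 0.01, 0, 0, 0.001, 0, 0, 0, 0.01, 0, 0, 0, 0, 0, 0, 0.01, 0, 0, 0, 0, 0, 0]
}}

```text
clock: 10.4
position: [0.4934, -0.1794, 0.1515]
ee_rot: [0.001, 0.554, 0.832, 0.0]
contact_force: [-0.9, 0.1, -6.2]
width: 0.0189
```

```bash
python3 to.py .4923 -.1785 .147 1.965
```

```text
t 10.4 pos [ 0.4934 -0.1794  0.1515] yaw 1.9663 F [-0.88  0.14 -6.23] M [ 0.023 -0.017 -0.016] w 0.0189
shift [ 0.0012 -0.0007  0.0045] rot [0.0019 0.0021 0.0013]
```

Emit:
{"fn": "apply_moves", "kwargs": {
  "moves": [0.01, 0, 0, 0.001, 0, 0, 0, 0.01, 0, 0, 0.001, 0, 0, 0, 0.01, 0, 0, 0.001, 0, 0, 0, 0.01, 0, 0, 0.001, 0, 0, 0, 0.01, 0, 0, 0.001, 0, 0, 0, 0.01, 0, 0, 0, 0, 0, 0, 0.01, 0, 0, 0, 0, 0, 0, 0.01, 0, 0, 0, 0, 0, 0]
}}

```text
clock: 11.07
position: [0.4935, -0.1794, 0.1461]
ee_rot: [0.002, 0.554, 0.832, 0.0]
contact_force: [-0.6, 0.9, -5.6]
width: 0.0193
```

```bash
python3 to.py .4923 -.1785 .147 1.965
```

```text
t 11.07 pos [ 0.4935 -0.1794  0.1461] yaw 1.9663 F [-0.58  0.86 -5.6 ] M [-0.018 -0.031 -0.06 ] w 0.0193
shift [ 0.0014 -0.0008 -0.0009] rot [0.0021 0.0023 0.0013]
```

Emit:
{"fn": "apply_moves", "kwargs": {
  "moves": [0.01, 0, 0, 0.001, 0, 0, 0, 0.01, 0, 0, 0, 0, 0, 0, 0.01, 0, 0, 0.001, 0, 0, 0, 0.01, 0, 0, 0, 0, 0, 0, 0.01, 0, 0, 0.001, 0, 0, 0, 0.01, 0, 0, 0, 0, 0, 0, 0.01, 0, 0, 0, 0, 0, 0, 0.01, 0, 0, 0, 0, 0, 0]
}}

```text
clock: 11.73
position: [0.4935, -0.1795, 0.1429]
ee_rot: [0.002, 0.554, 0.832, 0.0]
contact_force: [-1.1, 0.9, -4.8]
width: 0.0191
```

```bash
python3 to.py .4923 -.1785 .140 1.965
```

```text
t 11.73 pos [ 0.4935 -0.1795  0.1429] yaw 1.9664 F [-1.06  0.94 -4.79] M [ 0.016 -0.053 -0.017] w 0.0191
shift [ 0.0014 -0.0008  0.0029] rot [0.0021 0.0025 0.0014]
```

No push-back 4 mm below the riding level, so the bar seems to be in the slot. I'll keep going gently.

Emit:
{"fn": "apply_moves", "kwargs": {
  "moves": [0.01, 0, 0, 0.001, 0, 0, 0, 0.01, 0, 0, 0, 0, 0, 0, 0.01, 0, 0, 0.001, 0, 0, 0, 0.01, 0, 0, 0, 0, 0, 0, 0.01, 0, 0, 0, 0, 0, 0, 0.01, 0, 0, 0, 0, 0, 0, 0.01, 0, 0, 0, 0, 0, 0, 0.01, 0, 0, 0, 0, 0, 0]
}}

```text
clock: 12.4
position: [0.4929, -0.1792, 0.1409]
ee_rot: [0.001, 0.554, 0.832, 0.0]
contact_force: [-0.6, 0.0, -4.4]
width: 0.019
```

```bash
python3 to.py .4923 -.1785 .140 1.965
```

```text
t 12.4 pos [ 0.4929 -0.1792  0.1409] yaw 1.9665 F [-0.63  0.02 -4.4 ] M [-0.026  0.083 -0.004] w 0.019
shift [ 0.0009 -0.0003  0.0008] rot [0.0012 0.0016 0.0015]
```

Emit:
{"fn": "apply_moves", "kwargs": {
  "moves": [0.01, 0, 0, 0.001, 0, 0, 0, 0.01, 0, 0, 0, 0, 0, 0, 0.01, 0, 0, 0, 0, 0, 0, 0.01, 0, 0, 0, 0, 0, 0, 0.01, 0, 0, 0, 0, 0, 0, 0.01, 0, 0, 0, 0, 0, 0, 0.01, 0, 0, 0, 0, 0, 0, 0.01, 0, 0, 0, 0, 0, 0]
}}

```text
clock: 13.07
position: [0.4927, -0.1791, 0.1401]
ee_rot: [0.001, 0.554, 0.832, 0.0]
contact_force: [-0.6, 0.0, -4.2]
width: 0.0192
```

```bash
python3 to.py .4923 -.1785 .140 1.965
```

```text
t 13.07 pos [ 0.4927 -0.1791  0.1401] yaw 1.9664 F [-0.59  0.04 -4.25] M [0.062 0.091 0.015] w 0.0192
shift [ 0.0007 -0.0002  0.0001] rot [0.001  0.0014 0.0014]
```

Emit:
{"fn": "apply_moves", "kwargs": {
  "moves": [0.01, 0, 0, 0.001, 0, 0, 0, 0.01, 0, 0, 0, 0, 0, 0, 0.01, 0, 0, 0, 0, 0, 0, 0.01, 0, 0, 0, 0, 0, 0, 0.01, 0, 0, 0, 0, 0, 0, 0.01, 0, 0, 0, 0, 0, 0, 0.01, 0, 0, 0, 0, 0, 0, 0.01, 0, 0, 0, 0, 0, 0]
}}

```text
clock: 13.73
position: [0.4927, -0.1791, 0.1399]
ee_rot: [0.001, 0.554, 0.832, 0.0]
contact_force: [-2.4, -0.3, -2.4]
width: 0.0188
```

```bash
python3 to.py .4923 -.1785 .139 1.965
```

```text
t 13.73 pos [ 0.4927 -0.1791  0.1399] yaw 1.9663 F [-2.42 -0.32 -2.36] M [ 0.156  0.195 -0.006] w 0.0188
shift [ 0.0007 -0.0001  0.0009] rot [0.0013 0.0018 0.0013]
```

Emit:
{"fn": "apply_moves", "kwargs": {
  "moves": [0.01, 0, 0, 0.001, 0, 0, 0, 0.01, 0, 0, 0.001, 0, 0, 0, 0.01, 0, 0, 0, 0, 0, 0, 0.01, 0, 0, 0, 0, 0, 0, 0.01, 0, 0, 0, 0, 0, 0, 0.01, 0, 0, 0, 0, 0, 0, 0.01, 0, 0, 0, 0, 0, 0, 0.01, 0, 0, 0, 0, 0, 0]
}}

```text
clock: 14.4
position: [0.4927, -0.1791, 0.1398]
ee_rot: [0.002, 0.554, 0.832, 0.0]
contact_force: [-2.0, 0.7, -1.0]
width: 0.0191
```

```bash
python3 to.py .4923 -.1785 .139 1.965; python3 - <<'E'
from rig import imaging
from h import *
for n,(a,b,c,d) in(("side",(257,170,417,330)),):
    D=imaging.get_image(n); np.savez(n+"5.npz",**D)
    i=D["image"][b:d,a:c,::-1]; cv2.imwrite(f"pics/{n}5.png",cv2.resize(i,(600,600),interpolation=cv2.INTER_CUBIC))
    m,s,c=blob(red(D["image"],(320,225,350,300)));W=world(D,m);print("red",s,np.percentile(W[:,2],[1,5,50,95,99]))
E
```

```text
t 14.4 pos [ 0.4927 -0.1791  0.1398] yaw 1.9661 F [-1.97  0.66 -0.96] M [ 0.193  0.233 -0.022] w 0.0191
shift [ 0.0007 -0.0001  0.0008] rot [0.0019 0.0024 0.0011]
red [331 266  10  20 143] [0.13725022 0.13906825 0.16236062 0.17027336 0.17118539]
```

View pics/side5.png

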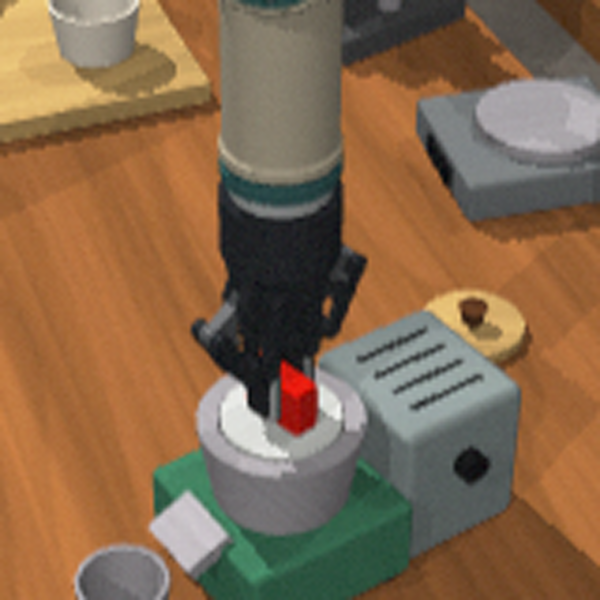

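The bar's top now reads 0.170 m and the disc sits concentric in the rim. TCP motion has stopped and push-back is only about 4 N, so the cone is home. Releasing.

Emit:
{"fn": "apply_moves", "kwargs": {
  "moves": [0.04, 0, 0, 0, 0, 0, 0, 0.04, 0, 0, 0, 0, 0, 0, 0.04, 0, 0, 0, 0, 0, 0, 0.04, 0, 0, 0, 0, 0, 0, 0.04, 0, 0, 0, 0, 0, 0, 0.04, 0, 0, 0, 0, 0, 0, 0.04, 0, 0, -0.002, 0, 0, 0, 0.04, 0, 0, -0.002, 0, 0, 0]
}}

```text
clock: 15.12
position: [0.4967, -0.1811, 0.1457]
ee_rot: [0.006, 0.554, 0.832, 0.001]
contact_force: [-0.4, 0.1, -0.3]
width: 0.0401
```

Emit:
{"fn": "apply_moves", "kwargs": {
  "moves": [0.04, 0, 0, -0.005, 0, 0, 0, 0.04, 0, 0, -0.01, 0, 0, 0, 0.04, 0, 0, -0.015, 0, 0, 0, 0.04, 0, 0, -0.02, 0, 0, 0, 0.04, 0, 0, -0.025, 0, 0, 0, 0.04, 0, 0, -0.03, 0, 0, 0, 0.04, 0, 0, -0.03, 0, 0, 0, 0.04, 0, 0, 0, 0, 0, 0]
}}

```text
clock: 15.78
position: [0.4943, -0.1798, 0.291]
ee_rot: [0.006, 0.554, 0.832, 0.001]
contact_force: [0.7, -0.7, -0.0]
width: 0.0401
```

```bash
python3 to.py .4923 -.1785 .139 1.965; python3 - <<'E'
from rig import imaging
from h import *
for n,(a,b,c,d) in(("side",(257,170,417,330)),("top",(340,190,440,290))):
    D=imaging.get_image(n); np.savez(n+"6.npz",**D)
    i=D["image"][b:d,a:c,::-1]; cv2.imwrite(f"pics/{n}6.png",cv2.resize(i,(600,600),interpolation=cv2.INTER_CUBIC))
    m,s,c=blob(red(D["image"],(310,225,410,320)));W=world(D,m);print(n,"red",s,np.percentile(W[:,2],[1,5,50,95,99]))
    if n=="side":
        v,u=np.mgrid[260:300,310:356];m=np.zeros((480,640),np.uint8);m[260:300,310:356]=1
        W=world(D,m);hsv=cv2.cvtColor(D["image"],cv2.COLOR_RGB2HSV)[260:300,310:356].reshape(-1,3)
        k=(np.hypot(W[:,0]-.4925,W[:,1]+.1822)<.036)&(hsv[:,1]<60)&(abs(W[:,2]-.134)<.01)
        Q=W[k];A=np.c_[Q[:,:2]-[.4925,-.1822],np.ones(len(Q))];print("disc plane",np.linalg.lstsq(A,Q[:,2],rcond=None)[0],len(Q),np.median(Q[:,2]))
        B=W[(np.hypot(W[:,0]-.4925,W[:,1]+.1822)>.046)&(np.hypot(W[:,0]-.4925,W[:,1]+.1822)<.053)&(abs(W[:,2]-.131)<.008)]
        print("rim z",np.median(B[:,2]),len(B))
E
```

```text
t 15.78 pos [ 0.4943 -0.1798  0.291 ] yaw 1.9663 F [ 0.72 -0.69 -0.  ] M [-0.018 -0.039  0.004] w 0.0401
shift [ 0.0034 -0.0025  0.152 ] rot [0.0079 0.0094 0.0014]
side red [323 264  18  22 273] [0.09334694 0.13966535 0.16082047 0.17026963 0.1709136 ]Traceback (most recent call last):
  File "<stdin>", line 10, in <module>
ValueError: operands could not be broadcast together with shapes (1831,) (1840,)
```

View pics/side6.png

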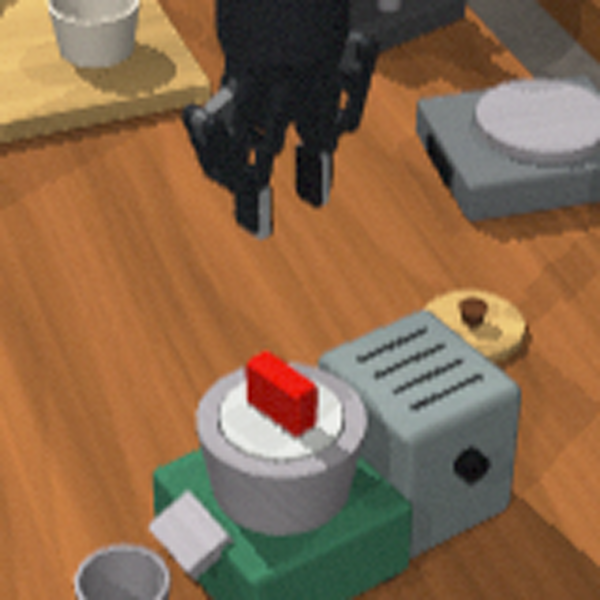

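The cone stands free in the bowl, with the grip at crop (283,393) and the disc level with the rim. Next I'll check height and tilt more closely.

```bash
python3 - <<'E'
from h import *
D=dict(np.load("side6.npz"));h=cv2.cvtColor(D["image"],cv2.COLOR_RGB2HSV)
m=np.zeros((480,640),np.uint8);m[258:302,308:358]=(h[258:302,308:358,1]<60)
W=world(D,m);r=np.hypot(W[:,0]-.4925,W[:,1]+.1822)
Q=W[(r<.036)&(abs(W[:,2]-.134)<.01)];A=np.c_[Q[:,:2]-[.4925,-.1822],np.ones(len(Q))]
print("disc plane",np.linalg.lstsq(A,Q[:,2],rcond=None)[0],len(Q),np.median(Q[:,2]))
B=W[(r>.046)&(r<.053)&(abs(W[:,2]-.131)<.008)];A=np.c_[B[:,:2]-[.4925,-.1822],np.ones(len(B))]
print("rim plane",np.linalg.lstsq(A,B[:,2],rcond=None)[0],len(B),np.median(B[:,2]))
m,_,_=blob(red(D["image"],(310,255,360,300)));W=world(D,m);T=W[W[:,2]>.166];print("bar top",np.median(T[:,2]),T.mean(0),len(T))
for P in((.4925,-.1822,.131),):print(proj(D,P))
E
```

```text
disc plane [-7.83274123e-04  3.33448164e-05  1.32508558e-01] 259 0.13241922250880794
rim plane [ 0.00126038 -0.00183053  0.12958899] 200 0.1296640957586826
bar top 0.16789609612725478 [ 0.49220691 -0.18300992  0.16822572] 99
(np.float64(331.5371451160939), np.float64(281.11865173417794))
```

The disc top is 2.9 mm above the rim (3.0 expected when home), tilt is about 0.001 rad, and the grip is centred within 1 mm. Handing in.

```bash
python3 -c "
from rig import workorder,manip;s=manip.get_state();print(s['qd'].round(3));print(workorder.sign_off())"
```

```text
[-0.001  0.03   0.087  0.001 -0.034  0.002]
the job is handed in; nothing more can be done
None
```

The cutter cone is back in the mill's bowl and released. By my last measurements it sits fully home, with its lugs over the drive bar. I handed the job in at about 16 s on the robot's clock; no verdict was reported.

- **Insertion:** I gripped the cone by its red bar and turned it in the air to the bar's angle measured in the top view, about 1.965 rad in world axes. I then lowered it in small steps. The slot dropped straight over the drive bar, so no searching by turning was needed. The largest push-back I read was about 4 N.
- **Last checks, gripper lifted clear:**
  - The disc top was 2.9 mm above the rim, against 3.0 mm expected when home.
  - The grip bar's top read 168 to 170 mm, against 170 mm. The rim also read about 1.4 mm low, so I put the difference down to camera calibration.
  - Tilt was about 0.001 rad, and the cone was within about 1 mm of the bowl's axis. The arm was touching nothing.
- **What went wrong or was not checked:**
  - The first grasp was about 7 mm too high, so I opened and gripped again lower down.
  - The two cameras differed by about 2 to 4 mm on the held cone's position, so I used the offset between cone and bowl.
  - I did not measure the other objects' positions again. The path stayed clear of them, and the mill and lid looked unchanged in the last picture.
  - At hand-in the arm was still settling slowly, at most 0.09 rad/s, in free air about 15 cm above its release height.

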